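Set the pipe length gauge

ROBOT

A 6-joint arm with a two-finger parallel gripper is mounted at the origin on the work surface. World frame = base frame: x ahead of the robot, y to its left, z up, the work surface at z = 0. Lengths are in m, angles in rad, forces in N, time in s.
With the tool pointing down it reaches from about 0.25 to 0.775 m from the base axis. Payload 4 kg.
Tool frame: the origin (TCP) lies at the centre of the arm's flange, where the gripper is bolted on; the fingertips stand 199 mm ahead of it and the grasp point (between the pads) lies 180 mm ahead of it; z points along the fingers, y is the line along which they close (so a half turn about z gives the same grasp; the last joint's range is limited). The gripper opens to 94 mm and grips with 3 to 60 N. Pads are 16 mm wide; open, the fingers measure 119 mm over their backs; the gripper's body (75 mm by 177 mm) begins 78 mm behind the grasp point.
Start: joints at [-1.389, 0.087, 1.371, -0, 1.684, -0.103], TCP at [0.155, -0.528, 0.405] pointing down, gripper open.
Joint ranges: [-3.1, 3.1], [-0.76, 2.03], [0.27, 2.55], [-1.08, 4.22], [0.17, 2.65], [-2.57, 2.57]. Speed limits (rad/s): [2.79, 2.79, 3.14, 3.14, 3.14, 3.14].

INTERFACE

Orientations are given as [roll, pitch, yaw] about the fixed x, y, z axes, in that order (R = Rz(yaw) Ry(pitch) Rx(roll)).
In Python, from bench import robot, eyes, models gives the robot as it stands.
- The arm moves only by the tool step_arm, never from a script. Its argument "commands" is a list that holds one entry, the list of rows, each a list of 7 numbers: the shift along the tool's x, y, z in mm, then the turn, a rotation vector about the tool's x, y, z in rad, then the finger opening in mm, from 0 to 94. In form: [[[tx, ty, tz, wx, wy, wz, gripper], ...]]. A call has 1 to 20 rows; each row shifts and turns the commanded pose from where the row before left it, along the tool's axes as they then stand; what a row does not reach is not made up. A row lasts 1/8 s, in which the tool goes at most 62.5 mm and 10.7 degrees, less where a joint would pass 70% of its speed; a pose out of reach is approached as far as the arm can. A call is refused whole if a number of a shift passes 62.5 or a number of a turn 0.188, either way. A call with a gripper value outside its range is refused whole. The fingers move at their own pace and stop on an object; the grip force is fixed at half the most. Time passes only in rows, so rows that do not move let the fingers close. It gives the time, the measured TCP pose, the force, the opening and the grip force at its end, in the units of the state.
- robot.get_obs(): the state, without advancing time (a new reading comes with each control period).
- eyes.snapshot(name): name is "scene" or "top" or "wrist"; returns a dict with "color" (480x640x3 uint8, red, green, blue), "camera_matrix" (3x3 intrinsics, pixels), "D" ([k1, k2, p1, p2, k3] as OpenCV has them; the pictures are not rectified), "eye" and "rotation" of the camera in the world; the wrist camera has in their place "tool_from_camera" (4x4, takes a point from camera to tool coordinates, whose origin is the TCP and whose axes are the flange's). Camera axes: x right, y up, looking along -z (the intrinsics and any distortion apply to the point x, -y, -z); pixel columns grow to the right and rows downward; lengths in m; the calibration is good to about 2 mm. A picture is of the moment at which its call begins: read the wrist's pose just before it. There is no depth.
- robot.close_job(): hands the job in; it is judged then, once.
Trained networks look in a picture, given as the dict that the camera call returned (one of the last four; its "shot" number tells which), for a name from the list of things; names that differ only in an ending like _2 or _b are one class to them, and where a whole thing is asked for, a point or a joint stands for the part that bears it (a point fixed in the world has none). Each returns a list of dicts, best first, with "confidence" (0 to 1); they miss things now and then, are a little off and sometimes report something else, mostly with a low value. They report only what shows in the picture. A call takes as long as a camera call. They do not tell look-alikes from the thing itself.
- models.masks_of(picture, query): "mask" (480x640 bool, what is visible of it) and "xy" ([column, row] in pixels, amid what is visible of it).
- models.tip_of(picture, query): "xy" ([column, row] in pixels: a listed point, or the origin of a listed thing).
The state is a dict: "time": time; "joint_positions": joint angles; "qvel": joint speeds; "joint_torque": joint torques, N m; "tool_pos": TCP position; "ee_rot": TCP orientation; "wrist_force": force on the tool from outside, world axes, zero at the start; "wrist_torque": the same for the moment, N m; "width": finger opening in m; "finger_force": force on a finger pad.
Only numpy, scipy, OpenCV 4.12 (cv2) and the standard library are available. Lean on these libraries where they do the work, as an engineer would, in place of code of your own. Each camera call takes 0.05 s, during which the arm holds its last target. There are 200 camera calls.

TASK

Three pipe offcuts lie in the cradles of the length gauge on the bench. With a fingertip, push the gauge's sliding cursor along its rail towards the fence until it drops into the notch at the free end of the pipe in the cradle right beside the rail, and leave it clicked in there. Do not run it on past that notch, do not pinch or grip the cursor, and leave the pipes and everything else on the bench where they are.

Things in the scene. Friction and masses are not known exactly. Their poses are not given: they have to be found in the camera images.
- gauge: pipe length gauge fixed on the bench: grey board 205 (x) x 390 (y) x 12 mm, spanning x -47..158, y -230..160 mm of its frame. Origin on the bench under the rail's centre line, level with the middle notch; z up. Rail along its y at x = 0: 20 mm wide, top 36 mm above the bench; 30 mm wide, 46 mm high end blocks at y -188..-180 and 155..163 mm. Pipes' tops are 39 mm above the bench
- notch_100 (a point): middle of the first notch, a 14 mm wide gap in the rail's top, 100 mm from the fence face (gauge x 0, y -50 mm), 36 mm above the bench: the notch at the free end of a 100 mm pipe
- notch_150 (a point): middle of the like notch 150 mm from the fence face (gauge x 0, y 0): for a 150 mm pipe
- notch_200 (a point): middle of the like notch 200 mm from the fence face (gauge x 0, y +50 mm): for a 200 mm pipe
- fence (a point): top middle of the fence's face, against which the pipes' ends lie: aluminium bar across the cradles at gauge y = -150 mm, 46 mm high, spanning gauge x 30..155 mm
- sample_cradle (a point): floor of the cradle right beside the rail (gauge x = 47.5 mm, y = 0), 12 mm above the bench. The other two cradles lie parallel at gauge x = 87.5 and 127.5 mm
- cursor (a joint): travel (m) of the cursor along the rail towards the fence (gauge -y); its centre is at gauge y = 0.120 - value. Starts at 0 to 0.04. In the 200, 150, 100 mm notch at 0.070, 0.120, 0.170. Slides at about 1.5 to 2 N; within 4 mm of a notch centre its spring plunger pulls it in by itself (the push force dips to nothing); about 6 to 8 N pushes it on out of a notch
- plunger (a joint): how far (m) the cursor's spring plunger with its black 15 mm button (on the cursor's top, 92 mm above the bench) has sunk: 0 on the plain rail, about 0.004 when dropped into a notch
- push_face (a point): middle of the outer face of the cursor's end plate on the side away from the fence (gauge +y side): a bare aluminium plate 40 mm wide (gauge x) and 6 mm thick, 40 to 84 mm above the bench; this point is 62 mm above the bench and 20 mm to +y of the cursor's centre. Push it along gauge -y
- index (a point): top of the cursor's index arm, an 8 mm wide bar, 50 to 56 mm above the bench, reaching from the cursor across the cradle beside the rail (to gauge x = 70 mm) and passing clear over the pipe; this point is over the cradle's middle, level with the cursor's centre
- cursor_left: the cursor's end plate away from the fence (gauge +y side), 40 x 6 x 44 mm, with one half of the index arm; origin is at bench height under the cursor's centre
- cursor_right: the cursor's other end plate (fence side, 34 mm centre to centre from the first), with the other half of the index arm; same origin
- cursor_near: the cursor's cheek on the gauge -x side, 28 mm long, 20 to 62 mm above the bench, outer faces of the two cheeks 40 mm apart; same origin
- cursor_far: the cursor's cheek on the gauge +x side; same origin
- pipe_short: straight white plastic pipe offcut, 27 mm diameter, 100 mm long, lying along the gauge's y in one of the three cradles (which one varies); origin at the underside of its fence end, the pipe runs from there along its +y. Loose; leave it where it lies
- pipe_mid: straight white plastic pipe offcut, 27 mm diameter, 150 mm long, lying along the gauge's y in one of the three cradles (which one varies); origin at the underside of its fence end, the pipe runs from there along its +y. Loose; leave it where it lies
- pipe_long: straight white plastic pipe offcut, 27 mm diameter, 200 mm long, lying along the gauge's y in one of the three cradles (which one varies); origin at the underside of its fence end, the pipe runs from there along its +y. Loose; leave it where it lies
- coupling: white plastic pipe coupling, ring of 36 mm diameter, 42 mm high, standing on the gauge board behind the fence; origin at the centre of its underside
- primer_can: steel can 72 mm in diameter, 105 mm high, standing on the bench; origin at the centre of its underside
- tee: grey plastic tee fitting, 80 x 63 x 36 mm, lying on the bench; origin on the underside where its branches meet
- tape_measure: black tape measure, 70 x 38 x 66 mm, standing on the bench; origin at the centre of its underside
- screwdriver: screwdriver lying on the bench, handle towards its -x; origin at its underside
- carton: cardboard carton 130 x 100 x 75 mm on the bench; origin at the centre of its underside
Mind the look-alikes: they are no part of the job. Leave any blue look-alike of the pipe_mid alone. Leave any black look-alike of the pipe_long alone.

How it is judged:
By the outcome, as a careful person would: the job done as asked, in the order asked, and still so for the second after the job is handed in, with the robot touching nothing.
It also fails if it takes over 51 s, if anything falls off the work surface, if the arm or the gripper's body presses on something with over 40 N, if the wrist force passes 120 N, or if a joint passes its speed limit or range.

## Working session

There is one attempt and no reset: what is moved stays moved. The work goes in short steps, Python scripts to look and compute and a tool call to move; the robot and the scene stay as the last step left them, time stands still between calls to the robot, and variables do not carry over. Pictures are saved under pics/ and viewed, at most 10 in all, crops included, and the job is handed in when it is done.

Besides the shell and the picture viewer there is one more tool, called after ">>>" as name([rows], argument=value, ...), one row to a line, values as JSON. step_arm: Moves the arm, as the interface text tells. Its arguments: {"type":"object","properties":{"commands":{"type":"array"}},"required":["commands"]}

```bash
mkdir -p pics; cat > h.py <<'E'
import numpy as np, cv2
from scipy.spatial.transform import Rotation as R
from bench import robot, eyes, models
def cam(p):
    if "eye" in p: return np.array(p["eye"]),np.array(p["rotation"]).reshape(3,3)
    T=np.array(p["tool_from_camera"]);o=p["obs"]
    Rt=np.array(o["ee_rot"]);Rt=Rt if Rt.shape==(3,3) else R.from_euler('xyz',Rt).as_matrix()
    return np.array(o["tool_pos"])+Rt@T[:3,3],Rt@T[:3,:3]
def snap(n):
    o=robot.get_obs();p=eyes.snapshot(n);p["obs"]=o;return p
def at_z(p,xy,z):
    u=cv2.undistortPoints(np.array([[xy]],float),np.array(p["camera_matrix"]),np.array(p["D"]))[0,0]
    e,Rc=cam(p);d=Rc@np.array([u[0],-u[1],-1]);return e+d*(z-e[2])/d[2]
def proj(p,X):
    e,Rc=cam(p);c=(np.atleast_2d(X)-e)@Rc;c=c*[1,-1,-1]
    return cv2.projectPoints(c,np.zeros(3),np.zeros(3),np.array(p["camera_matrix"]),np.array(p["D"]))[0][:,0]
def save(p,n): cv2.imwrite("pics/"+n,p["color"][:,:,::-1])
E
python3 - <<'E'
from h import *
Z=dict(notch_100=.036,notch_150=.036,notch_200=.036,fence=.046,sample_cradle=.012,push_face=.062,index=.056,pipe_short=0.012,pipe_mid=.012,pipe_long=.012,plunger=.092)
for n in("top","scene"):
    p=snap(n);save(p,n+".png");print(n,cam(p)[0])
    for q,z in Z.items():
        f=models.tip_of
        try:
            for r in f(p,q)[:2]: print(q,round(r["confidence"],2),np.round(r["xy"]),np.round(at_z(p,r["xy"],z),3))
        except Exception as e: print(q,e)
print(robot.get_obs())
E
```

```text
Traceback (most recent call last):
  File "h.py", line 5, in cam
    if "eye" in p: return np.array(p["eye"]),np.array(p["rotation"]).reshape(3,3)
                                             ~~~~~~~~~~~~~~~~~~~~~~~~~~~~~~~^^^^^
ValueError: cannot reshape array of size 3 into shape (3,3)
```

```bash
sed -i 's/np.array(p\["rotation"\]).reshape(3,3)/R.from_euler("xyz",p["rotation"]).as_matrix()/' h.py
python3 - <<'E'
from h import *
Z=dict(notch_100=.036,notch_150=.036,notch_200=.036,fence=.046,sample_cradle=.012,push_face=.062,index=.056,pipe_short=0.012,pipe_mid=.012,pipe_long=.012,plunger=.092)
for n in("top","scene"):
    p=snap(n);save(p,n+".png");print(n,cam(p)[0],p["rotation"])
    for q,z in Z.items():
        try:
            for r in models.tip_of(p,q)[:2]: print(q,round(r["confidence"],2),np.round(r["xy"]),np.round(at_z(p,r["xy"],z),3))
        except Exception as e: print(q,e)
print(robot.get_obs())
E
```

```text
top [ 0.31292275 -0.02530459  1.45049434] [ 2.03413202e-01 -1.09612279e-03 -1.63177988e+00]
notch_100 0.8 [317. 269.] [ 0.519 -0.039  0.036]
notch_100 0.67 [301. 271.] [0.515 0.012 0.036]
notch_150 0.8 [317. 269.] [ 0.519 -0.039  0.036]
notch_150 0.67 [301. 271.] [0.515 0.012 0.036]
notch_200 0.8 [317. 269.] [ 0.519 -0.039  0.036]
notch_200 0.67 [301. 271.] [0.515 0.012 0.036]
fence 0.74 [323. 181.] [ 0.801 -0.073  0.046]
fence 0.69 [345. 243.] [ 0.594 -0.13   0.046]
sample_cradle 0.83 [299. 258.] [0.559 0.017 0.012]
push_face 0.64 [299. 272.] [0.509 0.017 0.062]
push_face 0.56 [450. 238.] [ 0.586 -0.454  0.062]
index 0.76 [261. 262.] [0.548 0.133 0.056]
index 0.17 [342. 225.] [ 0.649 -0.126  0.056]
pipe_short 0.55 [344. 239.] [ 0.613 -0.13   0.012]
pipe_short 0.43 [182. 238.] [0.648 0.387 0.012]
pipe_mid 0.68 [342. 225.] [ 0.659 -0.127  0.012]
pipe_mid 0.68 [370. 165.] [ 0.857 -0.234  0.012]
pipe_long 0.91 [339. 254.] [ 0.566 -0.112  0.012]
pipe_long 0.62 [372. 304.] [ 0.401 -0.203  0.012]
plunger it knows: carton, coupling, cursor_far, cursor_left, cursor_near, cursor_right, fence,
[... 1166 characters left out ...]
me': 1.15, 'joint_positions': array([-1.38909296e+00,  8.72146520e-02,  1.37072024e+00,  2.04412071e-05,
        1.68360216e+00, -1.03136710e-01]), 'qvel': array([ 0.00062265, -0.00042044,  0.00087572,  0.00065879, -0.00246098,
        0.00023196]), 'joint_torque': array([-1.38077837e-05, -3.40050423e+01, -3.02599740e+01,  7.20635313e-02,
        2.39012169e-02, -1.29641509e-05]), 'tool_pos': array([ 0.15453131, -0.52784457,  0.40468758]), 'ee_rot': array([ 3.14153526e+00, -1.44794399e-05,  2.84842381e-01]), 'wrist_force': array([0.14104215, 0.54205266, 0.03960731]), 'wrist_torque': array([-3.99541842e-03,  1.68468367e-03,  8.66126501e-05]), 'finger_force': 0.0, 'width': 0.09435438594596078}
```

View pics/top.png

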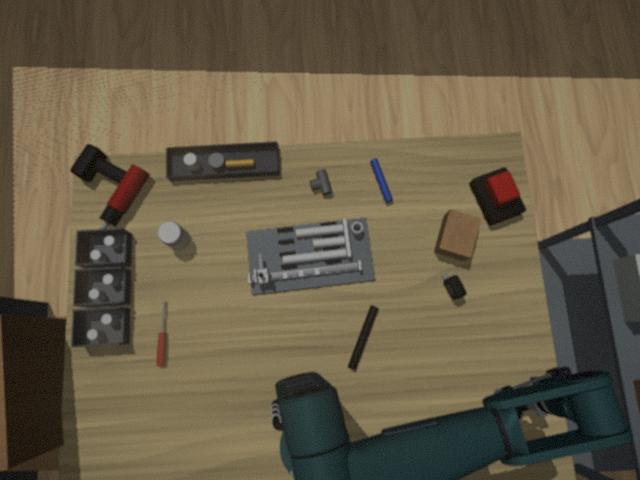

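View pics/scene.png

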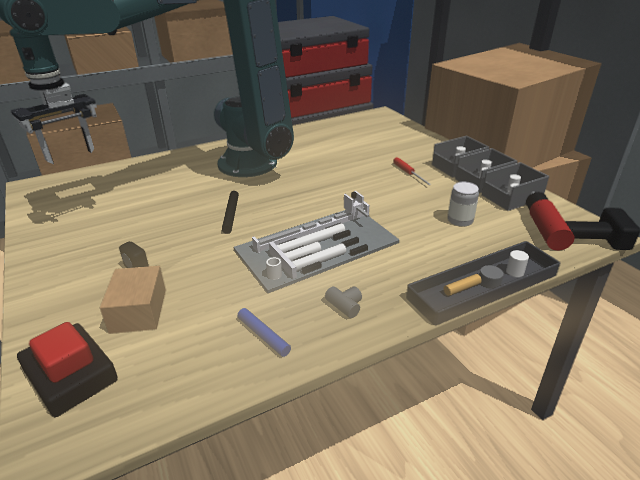

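```bash
python3 - <<'E'
from h import *
from scipy.optimize import least_squares
G=np.array([[0,-.05],[0,0],[0,.05],[0,0],[.0925,-.15],[.0925,-.15],[.0475,0],[.0475,-.15],[.0475,-.15]])
W=np.array([[.519,-.039],[.515,.012],[.520,.058],[.519,.010],[.594,-.13],[.599,-.127],[.559,.017],[.566,-.112],[.567,-.125]])
rot=lambda t:np.array([[np.cos(t),-np.sin(t)],[np.sin(t),np.cos(t)]])
f=lambda q:(q[:2]+G@rot(q[2]).T-W).ravel()
s=least_squares(f,[.517,.011,0],loss='soft_l1',f_scale=.005);print(s.x,np.round(f(s.x).reshape(-1,2),3))
p=snap("wrist");print(np.round(p["tool_from_camera"],3),p["camera_matrix"])
p=snap("top");im=p["color"].copy();q=s.x
for i,y in enumerate((-.05,0,.05)):pass
pts=[[x,y,.012] for x,y in((-.047,-.23),(.158,-.23),(.158,.16),(-.047,.16))]+[[0,y,.036] for y in(-.05,0,.05)]+[[x,-.15,.046] for x in (.03,.155)]
X=np.array(pts);X[:,:2]=q[:2]+X[:,:2]@rot(q[2]).T
P=proj(p,X)
k=4;c=cv2.resize(im[200:320,220:400],None,fx=k,fy=k,interpolation=2)
for a in P: cv2.circle(c,tuple(int(v) for v in (a-[220,200]+.5)*k),4,(255,0,0),1)
cv2.imwrite("pics/top2.png",c[:,:,::-1])
E
```

```text
[0.51510971 0.0161796  0.01575643] [[-0.003  0.005]
 [ 0.     0.004]
 [-0.006  0.008]
 [-0.004  0.006]
 [ 0.016 -0.002]
 [ 0.011 -0.005]
 [ 0.004 -0.   ]
 [-0.001 -0.021]
 [-0.002 -0.008]]
[[ 0.     0.967  0.255  0.074]
 [ 1.    -0.     0.001 -0.   ]
 [ 0.001  0.255 -0.967  0.02 ]
 [ 0.     0.     0.     1.   ]] [[429.22664694   0.         327.45166139]
 [  0.         429.22664694 242.84242102]
 [  0.           0.           1.        ]]
```

View pics/top2.png

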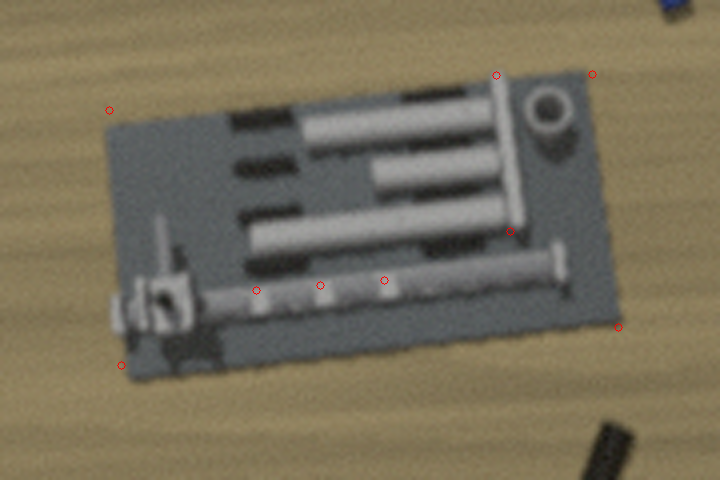

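```bash
cat >> h.py <<'E'
rot=lambda t:np.array([[np.cos(t),-np.sin(t)],[np.sin(t),np.cos(t)]])
def fit(G,W):
    a=G-G.mean(0);b=W-W.mean(0);t=np.arctan2((a[:,0]*b[:,1]-a[:,1]*b[:,0]).sum(),(a*b).sum())
    o=W.mean(0)-rot(t)@G.mean(0);return o,t,np.round(o+G@rot(t).T-W,4)
E
python3 - <<'E'
from h import *
p=snap("top")
C=np.array([[128,380],[620,323],[588,70],[106,126],[262,302],[326,296],[388,288]])/4+[220,200]-.5
Z=[.012]*4+[.036]*3
W=np.array([at_z(p,c,z)[:2] for c,z in zip(C,Z)])
G=np.array([[-.047,.16],[-.047,-.23],[.158,-.23],[.158,.16],[0,.05],[0,0],[0,-.05]])
o,t,r=fit(G,W);print(o,t,r)
b=at_z(p,np.array([168,303])/4+[220,200]-.5,.092)[:2];print("button gauge",rot(t).T@(b-o))
T=o+rot(t)@[0,.20];print("finger target",T,"yaw",np.pi/2+t)
s=robot.get_obs();Rt=R.from_euler('xyz',s["ee_rot"]).as_matrix();print(Rt.T@(np.r_[T,.36]-s["tool_pos"]))
E
```

```text
[0.50869612 0.01341978] 0.055403336640429464 [[-0.0009 -0.0001]
 [-0.0004 -0.0026]
 [-0.0017  0.0006]
 [-0.0005  0.0002]
 [ 0.0006  0.0013]
 [ 0.0017  0.0011]
 [ 0.0012 -0.0006]]
button gauge [-0.00112363  0.11510593]
finger target [0.49762112 0.21311291] yaw 1.626199663435326
[ 0.53744719 -0.61473143  0.04463187]
```

>>> step_arm([
  [[38.4, -43.9, 3.2, 0, 0, 0, 0], [38.4, -43.9, 3.2, 0, 0, 0, 0], [38.4, -43.9, 3.2, 0, 0, 0, 0], [38.4, -43.9, 3.2, 0, 0, 0, 0], [38.4, -43.9, 3.2, 0, 0, 0, 0], [38.4, -43.9, 3.2, 0, 0, 0, 0], [38.4, -43.9, 3.2, 0, 0, 0, 0], [38.4, -43.9, 3.2, 0, 0, 0, 0], [38.4, -43.9, 3.2, 0, 0, 0, 0], [38.4, -43.9, 3.2, 0, 0, 0, 0], [38.4, -43.9, 3.2, 0, 0, 0, 0], [38.4, -43.9, 3.2, 0, 0, 0, 0], [38.4, -43.9, 3.2, 0, 0, 0, 0], [38.4, -43.9, 3.2, 0, 0, 0, 0]],
])

```text
time: 3.05
tool_pos: [0.4983, 0.215, 0.3599]
ee_rot: [3.141, -0.001, 0.285]
wrist_force: [-0.3, 0.1, 0.0]
width: 0.0003
finger_force: 0.0
```

>>> step_arm([
  [[0, 0, 0, 0, 0, -0.1676, 0], [0, 0, 0, 0, 0, -0.1676, 0], [0, 0, 0, 0, 0, -0.1676, 0], [0, 0, 0, 0, 0, -0.1676, 0], [0, 0, 0, 0, 0, -0.1676, 0], [0, 0, 0, 0, 0, -0.1676, 0], [0, 0, 0, 0, 0, -0.1676, 0], [0, 0, 0, 0, 0, -0.1676, 0], [0, 0, 0, 0, 0, 0, 0]],
])

```text
time: 4.18
tool_pos: [0.4978, 0.213, 0.3599]
ee_rot: [3.142, 0.0, 1.624]
wrist_force: [0.7, -0.7, -0.2]
width: 0.0001
finger_force: 0.0
```

```bash
python3 - <<'E'
from h import *
p=snap("wrist");save(p,"w1.png");print(robot.get_obs())
o=np.array([.5087,.0134]);t=.0554
for q,z in dict(notch_200=.036,push_face=.062,index=.056,fence=.046,pipe_long=.012).items():
    for r in models.tip_of(p,q)[:2]:
        w=at_z(p,r["xy"],z);print(q,round(r["confidence"],2),np.round(r["xy"]),np.round(w,3),"gauge",np.round(rot(t).T@(w[:2]-o),4))
E
```

```text
{'time': 4.225, 'joint_positions': array([ 2.99655030e-01,  8.12824114e-02,  1.46583176e+00, -8.81200174e-05,
        1.59449168e+00,  2.47709061e-01]), 'qvel': array([ 0.00040301, -0.00083015,  0.00088944, -0.00181034,  0.00022567,
        0.00228836]), 'joint_torque': array([ 5.28429358e-03, -3.34209323e+01, -2.99248409e+01,  7.61347823e-02,
        5.64565325e-04, -8.15940904e-02]), 'tool_pos': array([0.49779786, 0.21302464, 0.35984606]), 'ee_rot': array([3.14158384e+00, 8.86406058e-05, 1.62274021e+00]), 'wrist_force': array([-0.45364559, -0.49936533, -0.13983027]), 'wrist_torque': array([-0.0413501 , -0.0818287 , -0.01566384]), 'finger_force': 0.0, 'width': 0.0003047995643755321}
notch_200 0.7 [331. 458.] [0.511 0.017 0.036] gauge [0.0021 0.0031]
push_face 0.73 [328. 325.] [0.501 0.154 0.062] gauge [-0.0002  0.1408]
index 0.7 [387. 347.] [0.546 0.136 0.056] gauge [0.0436 0.12  ]
```

View pics/w1.png

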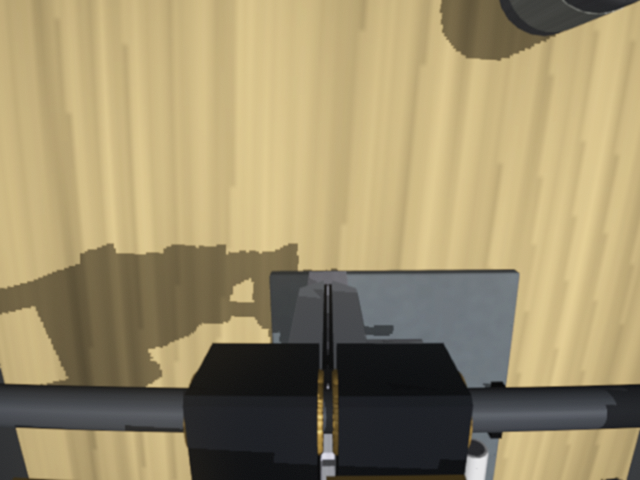

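>>> step_arm([
  [[0, 0, 25, 0, 0, 0, 0], [0, 0, 25, 0, 0, 0, 0], [0, 0, 25, 0, 0, 0, 0], [0, 0, 24, 0, 0, 0, 0], [-15, 0, 0, 0, 0, 0, 0], [-15, 0, 0, 0, 0, 0, 0], [-8, 0, 0, 0, 0, 0, 0], [0, 0, 0, 0, 0, 0, 0]],
])

```text
time: 5.48
tool_pos: [0.5003, 0.1742, 0.2621]
ee_rot: [3.139, -0.0, 1.624]
wrist_force: [-0.1, -0.9, 0.4]
width: 0.0001
finger_force: 0.0
```

```bash
python3 - <<'E'
from h import *
s=robot.get_obs();print(rot(.0554).T@(s["tool_pos"][:2]-[.5087,.0134]),s["tool_pos"])
p=snap("scene");im=p["color"]
c=cv2.resize(im[140:290,220:420],None,fx=4,fy=4,interpolation=2);cv2.imwrite("pics/s2.png",c[:,:,::-1])
for r in models.tip_of(p,"push_face")[:2]: print(r, at_z(p,r["xy"],.062))
E
```

```text
[0.00050792 0.16102685] [0.50029081 0.17420793 0.26207191]
{'xy': [319.1, 221.8], 'confidence': 0.72} [5.49327304e-01 4.32743756e-04 6.20000000e-02]
{'xy': [361.7, 202.0], 'confidence': 0.58} [0.51564923 0.15218006 0.062     ]
```

View pics/s2.png

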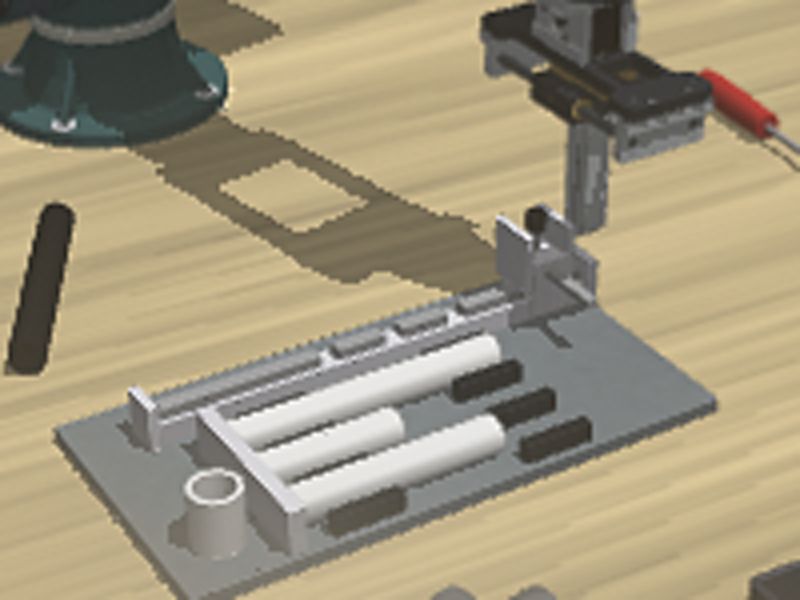

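The crop shows the closed fingers just behind the cursor's outer plate. The longest pipe is beside the rail, so the target is the 200 mm notch, which the cursor meets first.

>>> step_arm([
  [[-3, 0, 0, 0, 0, 0, 0], [-3, 0, 0, 0, 0, 0, 0], [-3, 0, 0, 0, 0, 0, 0], [-3, 0, 0, 0, 0, 0, 0], [-3, 0, 0, 0, 0, 0, 0]],
])

```text
time: 6.2
tool_pos: [0.5007, 0.1602, 0.2608]
ee_rot: [3.142, -0.001, 1.626]
wrist_force: [0.0, 2.8, -0.2]
width: 0.0001
finger_force: 1.1
```

>>> step_arm([
  [[-3, 0, 0, 0, 0, 0, 0], [-3, 0, 0, 0, 0, 0, 0], [-3, 0, 0, 0, 0, 0, 0]],
])

```text
time: 6.58
tool_pos: [0.5012, 0.151, 0.2608]
ee_rot: [3.142, -0.0, 1.626]
wrist_force: [0.0, 2.0, 0.3]
width: 0.0006
finger_force: 1.1
```

>>> step_arm([
  [[-4, 0, 0, 0, 0, 0, 0], [-4, 0, 0, 0, 0, 0, 0], [-4, 0, 0, 0, 0, 0, 0], [-4, 0, 0, 0, 0, 0, 0]],
])

```text
time: 7.08
tool_pos: [0.5021, 0.1348, 0.2608]
ee_rot: [3.141, 0.0, 1.626]
wrist_force: [1.3, 3.1, -1.5]
width: 0.0005
finger_force: 1.1
```

```bash
cat > st.py <<'E'
from h import *
p=snap("scene");s=robot.get_obs();print(rot(.0554).T@(s["tool_pos"][:2]-[.5087,.0134]),s["wrist_force"])
for q,z,d in(("push_face",.062,.02),("index",.056,0)):
    for r in models.tip_of(p,q)[:2]: print(q,round(r["confidence"],2),r["xy"],np.round(rot(.0554).T@(at_z(p,r["xy"],z)[:2]-[.5087,.0134])-[0,d],4))
E
python3 st.py
```

```text
[0.0001827  0.12119916] [ 1.52722986  1.1307849  -0.29030944]
push_face 0.73 [352.2, 201.9] [0.0001 0.0961]
index 0.58 [352.3, 210.4] [0.0301 0.0964]
```

>>> step_arm([
  [[-4, 0, 0, 0, 0, 0, 0], [-4, 0, 0, 0, 0, 0, 0], [-4, 0, 0, 0, 0, 0, 0], [-4, 0, 0, 0, 0, 0, 0], [-4, 0, 0, 0, 0, 0, 0], [-4, 0, 0, 0, 0, 0, 0], [-3, 0, 0, 0, 0, 0, 0], [-2, 0, 0, 0, 0, 0, 0], [-1, 0, 0, 0, 0, 0, 0]],
])

```text
time: 8.35
tool_pos: [0.5038, 0.105, 0.2609]
ee_rot: [3.141, 0.0, 1.626]
wrist_force: [-0.3, 1.7, 0.8]
width: 0.0004
finger_force: 0.9
```

```bash
python3 st.py
```

```text
[0.00014865 0.09171746] [-0.56038856  1.66090512  0.85872329]
push_face 0.67 [344.7, 205.8] [0.0068 0.0667]
index 0.93 [345.5, 212.4] [0.029  0.0749]
index 0.17 [413.7, 175.0] [-0.0439  0.3733]
```

>>> step_arm([
  [[-1.5, 0, 0, 0, 0, 0, 0], [-1.5, 0, 0, 0, 0, 0, 0], [-1, 0, 0, 0, 0, 0, 0], [-1, 0, 0, 0, 0, 0, 0], [-1, 0, 0, 0, 0, 0, 0]],
])

```text
time: 9.12
tool_pos: [0.5039, 0.0989, 0.2606]
ee_rot: [-3.141, 0.001, 1.625]
wrist_force: [0.8, 0.3, 0.9]
width: 0.0002
finger_force: 0.0
```

>>> step_arm([
  [[-1, 0, 0, 0, 0, 0, 0], [-1, 0, 0, 0, 0, 0, 0]],
])

```text
time: 9.38
tool_pos: [0.5041, 0.097, 0.2607]
ee_rot: [-3.141, 0.0, 1.625]
wrist_force: [-0.9, 1.0, 1.1]
width: 0.0004
finger_force: 0.0
```

>>> step_arm([
  [[-1, 0, 0, 0, 0, 0, 0]],
])

```text
time: 9.5
tool_pos: [0.5042, 0.0961, 0.2608]
ee_rot: [-3.141, 0.0, 1.626]
wrist_force: [-0.2, 0.1, -0.7]
width: 0.0003
finger_force: 0.0
```

>>> step_arm([
  [[-1, 0, 0, 0, 0, 0, 0]],
])

```text
time: 9.62
tool_pos: [0.5042, 0.0951, 0.2608]
ee_rot: [-3.142, 0.0, 1.626]
wrist_force: [0.1, -0.2, -0.1]
width: -0.0001
finger_force: 0.0
```

```bash
python3 st.py
```

```text
[8.68429295e-05 8.17546856e-02] [ 0.38827854 -1.2063896   0.47477381]
push_face 0.81 [342.6, 206.7] [0.0078 0.0592]
push_face 0.49 [137.6, 269.3] [-0.0065 -0.4927]
index 0.85 [341.7, 217.3] [0.0446 0.0525]
```

Contact force vanished at TCP y≈0.099 and stayed at zero, so the cursor has snapped in. I'll back off and look.

>>> step_arm([
  [[15, 0, 0, 0, 0, 0, 0], [30, 0, 0, 0, 0, 0, 0], [40, 0, 0, 0, 0, 0, 0], [40, 0, 0, 0, 0, 0, 0], [20, 0, -30, 0, 0, 0, 0], [0, 0, -40, 0, 0, 0, 0], [0, 0, 0, 0, 0, 0, 0]],
])

```text
time: 10.65
tool_pos: [0.4967, 0.2416, 0.335]
ee_rot: [3.134, -0.003, 1.627]
wrist_force: [0.0, -0.5, -0.5]
width: 0.0006
finger_force: 0.0
```

```bash
python3 st.py; python3 - <<'E'
from h import *
p=snap("top");q=snap("scene")
a=cv2.resize(p["color"][210:300,235:385],None,fx=5,fy=5,interpolation=2)
o=np.array([.5087,.0134]);t=.0554
for y in (.05,):
    X=np.r_[o+rot(t)@[0,y],.092];u=(proj(p,X)[0]-[235,210]+.5)*5;cv2.circle(a,tuple(int(v) for v in u),4,(255,0,0),1)
cv2.imwrite("pics/t3.png",a[:,:,::-1])
b=cv2.resize(q["color"][170:290,230:390],None,fx=5,fy=5,interpolation=2);cv2.imwrite("pics/s3.png",b[:,:,::-1])
E
```

```text
[2.18217096e-04 2.27994975e-01] [ 0.20239238  0.21998123 -0.82772373]
push_face 0.62 [340.6, 204.0] [-0.0074  0.0624]
index 0.56 [341.0, 214.9] [0.0333 0.0575]
```

View pics/t3.png

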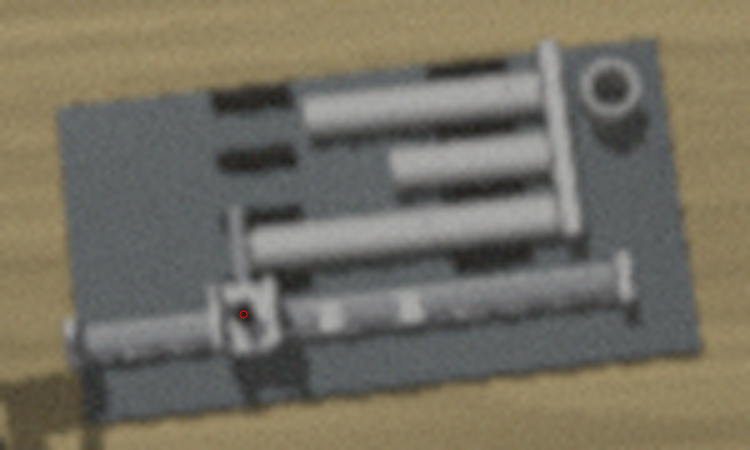

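View pics/s3.png

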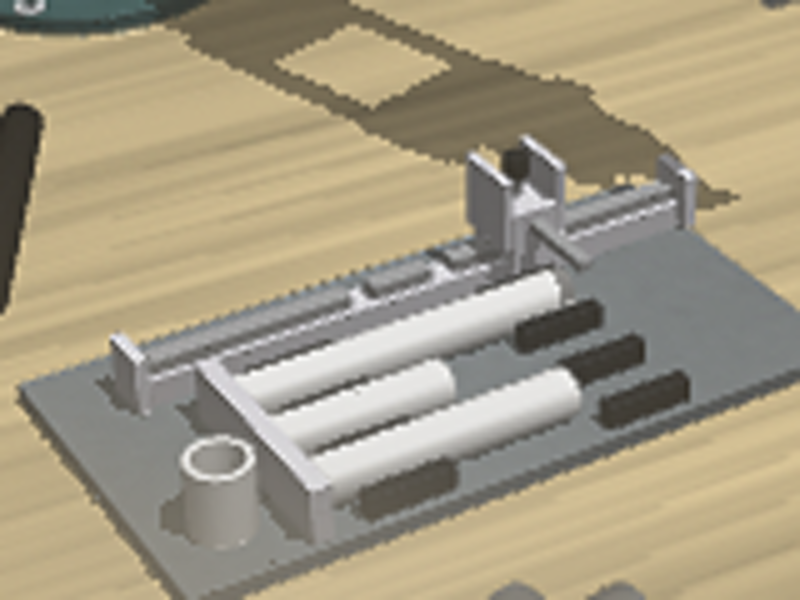

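The top view shows the cursor over the 200 mm notch, with the other two notches still clear. The black button is within about 1 mm of its predicted spot. In the scene view the button sits about 2 px lower between the plates than before, so it has dropped in, and the pipes have not moved.

```bash
python3 -c "
from bench import robot
print(robot.close_job())"
```

```text
the job is handed in; nothing more can be done
None
```

I pushed the cursor with the closed fingertips into the 200 mm notch, at the free end of the long pipe beside the rail. The push force fell to zero and the button dropped as it clicked in. I backed the arm clear and handed the job in at about 11 s; no verdict came back.

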